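# Refit the chiller's captive access hatch

### The job

Fit the aluminium hatch panel back into the blue collar on top of the chiller: it is longer than the opening, so tilt it, tuck one end under the wide yellow lip against the spring keeper, lower the other end past the short lip, and let it back until it lies flat on the ledges, fully home against the end wall with both ends under the lips. Do it gently, without forcing or ramming the panel or the chiller (keep every push under about 15 N), and leave everything else on the bench where it is. Let go of the panel at the end.

Things in the scene. Friction and masses are not known exactly. Their poses are not given: they have to be found in the camera images.
- chiller: White bench chiller, 190 (its x) x 310 (y) x 80 mm tall, fixed; origin at the centre of its underside, z up. On it stands a blue collar (hatch frame), rim 127 mm above the bench. The collar is screwed down through slots and sits up to 20 mm either way along the chiller's y from its nominal place: every 'nominal' place given ignores this shift. It stays put under working loads.
- nominal_opening (a point): Nominal centre of the opening between two yellow lips, at rim height, axes as the chiller's. The opening is 180 mm long (y) and 128 mm wide (x, between the collar's side walls); the hatch is 200 x 120 mm. Fully home, the hatch is centred here in y, against the end wall 100 mm to +y.
- nominal_ledge (a point): Same x, y; at the height of the ledges' top (100 mm above the bench, 22 mm under the lips) on which the hatch's underside finally rests. The black rubber-faced ledges are at the two ends only, full width: at the +y end from y = 80 to 100 mm, at the -y end from y = -30 to -126 mm. Between them the well is open, 20 mm deeper.
- nominal_wide_lip (a point): Nominal inner edge (underside, mid-width) of the wide yellow lip at the chiller's -y end; the lip is 5 mm thick and runs 36 mm on to -y, over the spring keeper. The tilted hatch (15 to 20 degrees suits) goes in here first, pushing the keeper back 14 to 16 mm, so that its other end clears the short lip as it is lowered.
- nominal_short_lip (a point): Nominal inner edge (underside, mid-width) of the short yellow lip at the chiller's +y end; 5 mm thick, it runs 10 mm on to +y, to the end wall. The lowered hatch is eased back under it, to +y, until it meets the end wall.
- keeper (a joint): Orange spring bar, 110 mm wide, 17 mm tall, under the wide lip; slides along the chiller's y. Value in m: 0 = fully out (face nominally 7 mm behind the wide lip's edge), grows as it is pushed to -y, hard stop at 0.016. Pushes back with 2 N at 0, rising evenly to about 8.5 N at the stop. Reads about 0.003 with the hatch fully home.
- hatch_grip (a point): Centre of the black grip bar of the loose aluminium hatch, a panel 120 (x) x 200 (y) x 6 mm, about 0.35 kg, lying flat on the blue mat, z up. The bar, 70 (along x) x 14 (along y) x 36 mm tall, stands in the middle of its top; this point is 24 mm above the panel's underside, 18 mm below the bar's top. The panel is the same both ways round.
- hatch: The same hatch panel; origin at the centre of its underside.
- screwdriver: screwdriver 170 mm long lying on the mat; a bystander, leave alone; origin at its handle end region, near the bench
- screw_tray: small open steel tray 50 x 70 x 20 mm on the mat; a bystander, leave alone; origin at the centre of its underside
- amber_bottle: amber bottle, 64 mm across, 150 mm tall; bystander; origin at the centre of its underside
- beaker: clear beaker, 70 mm across, 90 mm tall; bystander; origin at the centre of its underside
- white_jar: white jar, 70 mm across, 70 mm tall; bystander; origin at the centre of its underside
- mug: blue mug, 80 mm across, 95 mm tall; bystander; origin at the centre of its underside
- filter_cartridge: white upright filter cartridge, 56 mm across, 110 mm tall; bystander; origin at the centre of its underside

How it is judged:
On the way:
1. the tilted hatch has pushed the spring keeper back, its other end still up (value of joint keeper above 0.009 m and angle between hatch's own z axis and vertical above 0.08 rad and contact force between hatch and chiller above 1 N), for 0.1 s.
At the end, for the whole second after the job is handed in: The hatch lies flat (within 0.03 rad) on the ledges in the collar (underside within 3 mm of the ledge height, centre within 27 mm of the chiller's centre), fully home under both lips (keeper between 1 and 6 mm, so within 3 mm of the end wall), at rest and let go (value of joint keeper between 0.001 and 0.006 m and angle between hatch's own z axis and vertical below 0.03 rad and z of hatch in the frame of chiller between 0.097 and 0.103 m and horizontal distance between hatch and chiller below 0.027 m and linear speed of hatch below 0.01 m/s); the robot touches nothing.
It fails at once if the chiller, its collar or keeper is pushed with more than 25 N (contact force between anything else and chiller above 25 N).
It fails at once if a bystander is moved more than 30 mm (distance of any of screwdriver, screw_tray, amber_bottle, beaker, white_jar, mug, filter_cartridge from where it was at the start of the episode above 0.03 m).
It also fails if it takes over 72 s, if anything falls off the work surface, if the arm or the gripper's body presses on something with over 40 N, if the wrist force passes 120 N, or if a joint passes its speed limit or range.

### The arm

A 7-joint arm with a two-finger parallel gripper is mounted at the origin on the work surface. World frame = base frame: x ahead of the robot, y to its left, z up, the work surface at z = 0. Lengths are in m, angles in rad, forces in N, time in s.
With the tool pointing down it reaches from about 0.425 to 0.875 m from the base axis. Payload 8.4 kg.
Tool frame: the origin (TCP) lies on the mounting face of the last link; the fingertips stand 173 mm ahead of it and the grasp point (between the pads) lies 155 mm ahead of it; z points along the fingers, y is the direction in which the jaws open and shut (so a half turn about z gives the same grasp; the last joint's range is limited). The gripper opens to 85 mm and grips with 20 to 120 N. Pads are 22 mm wide; open, the fingers measure 114 mm over their backs; the gripper's body (76 mm by 85 mm) begins 54 mm behind the grasp point. The pads swing forward as they close: fully open they stand 13 mm farther back than shut.
Start: joints at [-1.394, 0.333, 0.04, 1.465, -0.013, 1.343, -0.059], TCP at [0.177, 0.625, 0.405] pointing down, gripper open.
Joint ranges: [-2.58, 2.58], [-0.38, 2.09], [-1.3, 1.39], [0.25, 2.4], [-1.5, 4.64], [0.08, 2.09], [-2.65, 2.65]. Speed limits (rad/s): [2.22, 2.22, 2.79, 2.79, 3.14, 3.14, 3.14].

### API

Orientations are given as a unit quaternion [w, x, y, z].
In Python, from station import r gives the robot as it stands.
- The arm moves only by the shell command python3 -m jog 'ROWS' [OPENING] [FORCE]. ROWS is JSON, a list of rows, each a list of 2 entries, a list of its own where there are three numbers: the shift along the tool's x, y, z each as a share of 0.2 m, from -1 to 1, then the turn, a rotation vector about the tool's x, y, z each as a share of 90 degrees, from -1 to 1. In form: [[[x, y, z], [wx, wy, wz]], ...]. A call has 1 to 10 rows; each row is the pose to reach, as a shift and turn from the pose measured when the call began, along the tool's axes at that moment; what a row does not reach only later rows make up. A row lasts 1/10 s, in which the tool goes at most 50 mm and 8.59 degrees, less where a joint would pass 70% of its speed; a pose out of reach is approached as far as the arm can. A call with a number of a shift or a turn outside -1 to 1 is refused whole. A call with a gripper value outside its range is refused whole. OPENING is the closure, from 0 (fully open) to 1 (shut), set as the call begins (- or left out, the last holds). The fingers move at their own pace and stop on an object; FORCE is the grip in N (left out, the last holds). Time passes only in rows, so rows that repeat a pose let the fingers close. It gives the time, the measured TCP pose, the force and the opening at its end, in the units of the state.
- r.observe(): the state, without advancing time (a new reading comes with each control period).
- r.snapshot(name): name is "side" or "top"; returns the picture (384x512x3 uint8, blue, green, red); there is no depth.
- r.camera_model(name): a dict with "fov_y" (degrees; the focal length in pixels is half the picture's height over the tangent of half this angle, whatever the lens; pixels are square), "cx", "cy" (the principal point, pixels), "dist_coeffs" ([k1, k2, p1, p2, k3] as OpenCV has them; the pictures are not rectified), "pose" (4x4, takes a point from camera to world coordinates). Camera axes: x right, y up, looking along -z (the intrinsics and any distortion apply to the point x, -y, -z); pixel columns grow to the right and rows downward; lengths in m; the calibration is good to about 2 mm. A picture is of the moment at which its call begins. camera_model takes no time and is no camera call.
- r.close_job(): hands the job in, once; it reports no verdict.
The state is a dict: "t": time; "joint_pos": joint angles; "joint_velocities": joint speeds; "tau": joint torques, N m; "eef_pos": TCP position; "tcp_rot": TCP orientation; "force": force on the tool from outside, world axes, zero at the start; "ft_torque": the same for the moment, N m; "grip_width": finger opening in m.
Only numpy, scipy, OpenCV 4.12 (cv2) and the standard library are available. Lean on these libraries where they do the work, as an engineer would, in place of code of your own. Each camera call takes 0.05 s, during which the arm holds its last target.

## Working session

There is one attempt and no reset: what is moved stays moved. The work goes in short steps, Python scripts to look and compute and a shell command to move; the robot and the scene stay as the last step left them, time stands still between calls to the robot, and variables do not carry over. Pictures are saved under pics/ and viewed, and the job is handed in when it is done.

```bash
ls; mkdir -p pics; python3 - <<'E'
from station import r
import cv2
print(r.observe())
for n in("side","top"):
    cv2.imwrite(f"pics/{n}0.png",r.snapshot(n)); print(r.camera_model(n))
E
```

```text
pics
{'t': 0.0, 'joint_pos': array([-1.39420385,  0.33392342,  0.03987036,  1.4662816 , -0.01343245,
        1.34329825, -0.05848354]), 'joint_velocities': array([-0.00010821, -0.00107319, -0.0002673 ,  0.00051383,  0.0015252 ,
       -0.0009212 ,  0.00257949]), 'tau': array([-3.15410007e-04, -6.58555984e+01,  1.36483379e+00, -4.05566955e+01,
        1.67090271e-02,  1.25707767e-02, -8.25293455e-05]), 'eef_pos': array([0.17695476, 0.62526562, 0.40380783]), 'tcp_rot': array([-7.36157503e-05,  1.37462055e-01,  9.90506692e-01, -8.19047023e-04]), 'force': array([-0.00452088, -0.33937968,  0.01511879]), 'ft_torque': array([-0.00724367, -0.01394579, -0.03166337]), 'grip_width': 0.085491058636504}
{'fov_y': 44.15281637766995, 'cx': 250.24519186190673, 'cy': 189.3871221047144, 'dist_coeffs': array([-0.02328667,  0.        ,  0.        ,  0.        ,  0.        ]), 'pose': array([[ 0.753559  ,  0.31568862, -0.57661906, -0.4400514 ],
       [-0.65733859,  0.37173196, -0.65553133, -1.15152678],
       [ 0.00740396,  0.87301549,  0.48763628,  0.97655379],
       [ 0.        ,  0.        ,  0.        ,  1.        ]])}
{'fov_y': 47.932270815819095, 'cx': 253.28102622822402, 'cy': 193.0696453194612, 'dist_coeffs': array([0.00956316, 0.        , 0.        , 0.        , 0.        ]), 'pose': array([[ 0.02078488,  0.99123592, -0.13045816,  0.37810005],
       [-0.99976326,  0.02144667,  0.00366972,  0.01414531],
       [ 0.00643545,  0.130351  ,  0.99144702,  1.44837532],
       [ 0.        ,  0.        ,  0.        ,  1.        ]])}
```

View pics/side0.png

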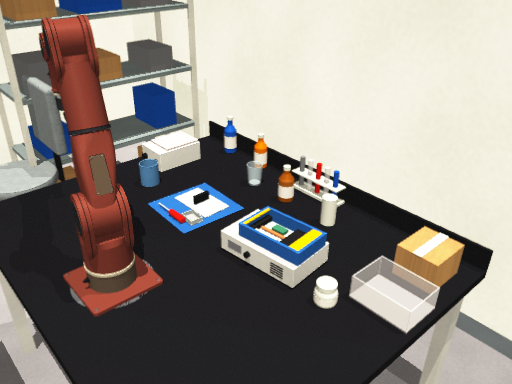

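View pics/top0.png

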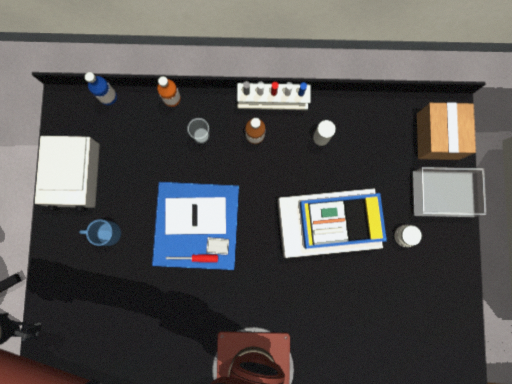

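```bash
cat > h.py <<'E'
import numpy as np, cv2
from station import r
def K(n):
    c=r.camera_model(n); f=192/np.tan(np.radians(c['fov_y']/2))
    return np.array([[f,0,c['cx']],[0,f,c['cy']],[0,0,1]]),np.array(c['dist_coeffs']),np.array(c['pose'])
def ray(n,uv):
    k,d,P=K(n); p=cv2.undistortPoints(np.array(uv,float).reshape(-1,1,2),k,d)[:,0]
    v=np.c_[p[:,0],-p[:,1],-np.ones(len(p))]@P[:3,:3].T
    return P[:3,3],v
def plane(n,uv,z):
    o,v=ray(n,uv); return o+v*((z-o[2])/v[:,2])[:,None]
def proj(n,X):
    k,d,P=K(n); X=np.atleast_2d(X); c=(X-P[:3,3])@P[:3,:3]; c=c*[1,-1,-1]
    return cv2.projectPoints(c,np.zeros(3),np.zeros(3),k,d)[0][:,0]
def crop(n,img,x0,y0,x1,y1,s,name):
    cv2.imwrite(name,cv2.resize(img[y0:y1,x0:x1],None,fx=s,fy=s,interpolation=cv2.INTER_CUBIC))
E
python3 - <<'E'
from h import *
t=cv2.imread('pics/top0.png')
crop('top',t,270,180,400,265,6,'pics/t_ch.png')
crop('top',t,150,175,245,275,6,'pics/t_ha.png')
hsv=cv2.cvtColor(t,cv2.COLOR_BGR2HSV)
def blobs(m,mn=20):
    n,l,s,c=cv2.connectedComponentsWithStats(m.astype(np.uint8))
    for i in range(1,n):
        if s[i,4]>mn:
            cs,_=cv2.findContours((l==i).astype(np.uint8),cv2.RETR_EXTERNAL,cv2.CHAIN_APPROX_NONE)
            rc=cv2.minAreaRect(cs[0]); yield i,s[i],c[i],rc,cv2.boxPoints(rc)
H,S,V=cv2.split(hsv)
print('yellow')
for b in blobs((H>20)&(H<35)&(S>150)&(V>100)): print(b[1],b[2],b[4].tolist())
print('blue')
for b in blobs((H>100)&(H<125)&(S>120)&(V>60),200): print(b[1],b[2],b[3],b[4].tolist())
print('white')
for b in blobs((S<60)&(V>170),300): print(b[1],b[2],b[3],b[4].tolist())
sub=np.zeros_like(V);sub[195:238,160:232]=1
print('bar')
for b in blobs((V<60)&(sub>0)): print(b[1],b[2],b[3],b[4].tolist())
E
```

```text
yellow
[365 198  17  40 477] [373.19706499 217.57861635] [[364.7174377441406, 198.16729736328125], [376.4311828613281, 196.639404296875], [381.6839904785156, 236.9107666015625], [369.9702453613281, 238.43865966796875]]
[305 204   8  40 126] [308.54761905 223.71428571] [[304.6655578613281, 204.156982421875], [307.7986755371094, 203.78839111328125], [312.4061584472656, 242.95220947265625], [309.2730407714844, 243.32080078125]]
blue
[ 88  76  20  20 285] [98.2245614  86.34035088] ((98.30531311035156, 86.42035675048828), (18.72034454345703, 18.72034454345703), 48.8140754699707) [[85.09734344482422, 85.53982543945312], [99.18584442138672, 73.21238708496094], [111.5132827758789, 87.30088806152344], [97.4247817993164, 99.62832641601562]]
[ 152  181   87   90 4071] [193.90198968 227.12331123] ((195.33079528808594, 225.54617309570312), (83.1495590209961, 85.70117950439453), 3.1798300743103027) [[151.44309997558594, 266.0246276855469], [156.1969451904297, 180.45541381835938], [239.21849060058594, 185.06771850585938], [234.4646453857422, 270.6369323730469]]
[300 192  87  56 728] [343.46703297 2
[... 2042 characters left out ...]
 222.3549346923828), (40.89443588256836, 33.59185791015625), 83.2901611328125) [[309.4129943847656, 204.01022338867188], [342.7747497558594, 200.08529663085938], [347.5528869628906, 240.69964599609375], [314.1911315917969, 244.62457275390625]]
[  0 285  25  36 490] [ 14.4       302.2122449] ((12.445944786071777, 300.8243713378906), (23.180255889892578, 35.01698684692383), 9.462322235107422) [[-1.8648662567138672, 316.1892395019531], [3.8918914794921875, 281.6487121582031], [26.756755828857422, 285.4595031738281], [20.999998092651367, 320.0000305175781]]
bar
[193 205   3  20  60] [194.  214.5] ((194.0, 214.5), (19.0, 2.0), 90.0) [[193.0, 205.0], [195.0, 205.0], [195.0, 224.0], [193.0, 224.0]]
```

```bash
python3 - <<'E'
from h import *
s=cv2.imread('pics/side0.png')
crop('side',s,215,200,335,285,6,'pics/s_ch.png')
crop('side',s,145,175,250,235,6,'pics/s_ha.png')
E
```

```text
(no output)
```

View pics/t_ch.png

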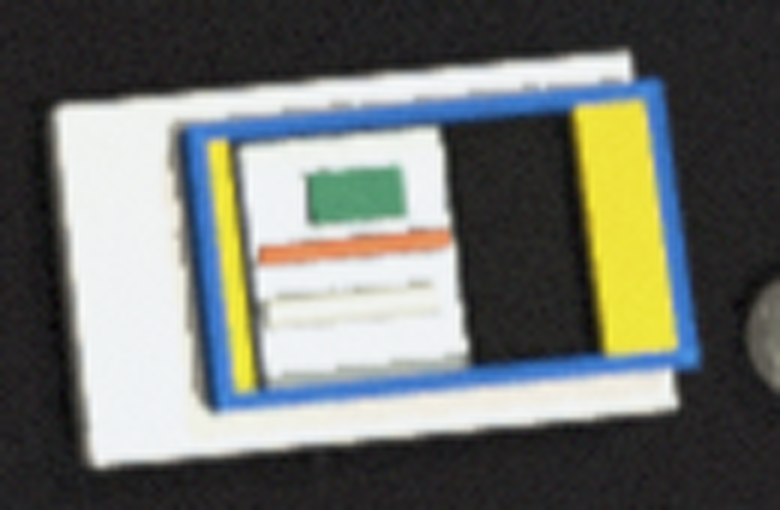

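View pics/t_ha.png

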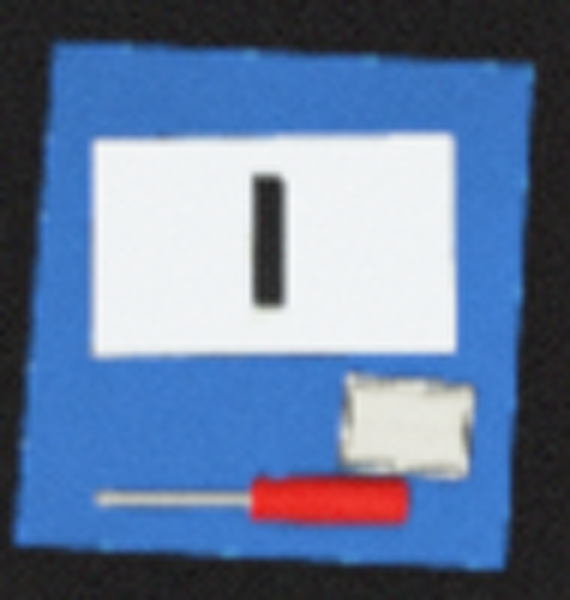

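View pics/s_ch.png

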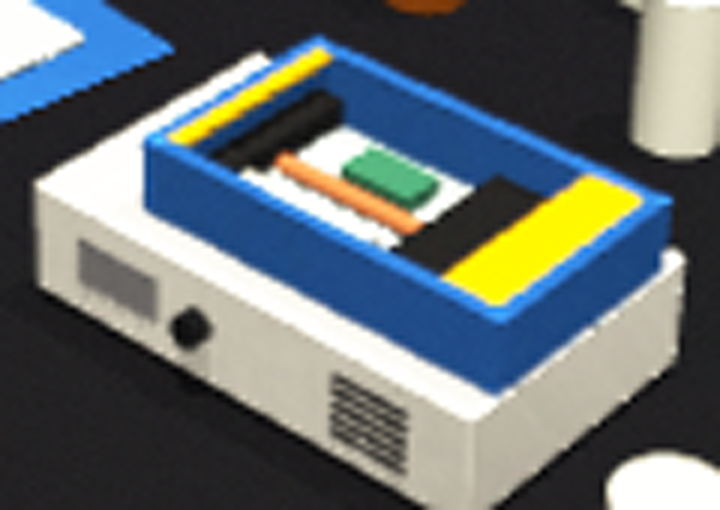

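View pics/s_ha.png

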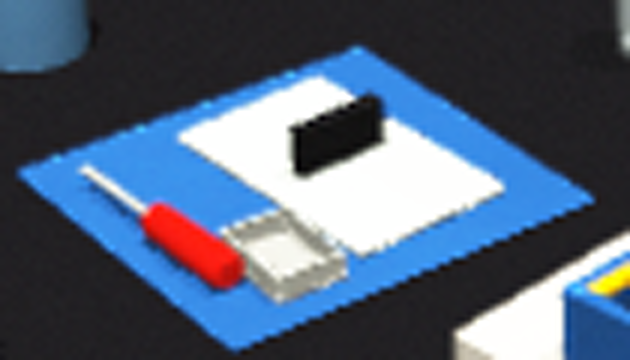

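```bash
python3 - <<'E'
from h import *
np.set_printoptions(precision=4,suppress=True)
c=lambda p,o,s=6:(np.array(p,float)+.5)/s-.5+o
T=lambda p,z:plane('top',c(p,(270,180)),z)
w=T([(573,105),(606,355)],.127); sh=T([(233,140),(259,390)],.127)
rim=T([(183,122),(660,80),(700,368),(212,408)],.127)
print('wide',w,'short',sh,'rim',rim,sep='\n')
print('side rim')
S=lambda p,z:plane('side',c(p,(215,200)),z)
rs=S([(145,138),(320,37),(672,203),(500,318)],.127); print(rs)
ws=S([(443,272),(586,175)],.127); ss=S([(182,150),(333,55)],.127); print(ws,ss)
for a in (rim,rs): print('c',a.mean(0), [np.linalg.norm(a[i]-a[(i+1)%4]) for i in range(4)])
chb=T([(52,105),(88,467)],.08); print('chiller +y corners',chb, T([(630,50),(678,408)],.08))
print('chiller side',S([(35,185),(470,425),(683,255),(262,52)],.08))
h=plane('top',c([(92,140),(455,132),(457,352),(92,355)],(150,175)),.008); print('hatch',h,h.mean(0),[np.linalg.norm(h[i]-h[(i+1)%4]) for i in range(4)])
hs=plane('side',c([(180,135),(322,76),(503,187),(368,254)],(145,175)),.008); print(hs,hs.mean(0),[np.linalg.norm(hs[i]-hs[(i+1)%4]) for i in range(4)])
b=plane('top',c([(252,175),(283,176),(284,307),(253,306)],(150,175)),.044); print('bar',b,b.mean(0))
def ang(a,b): d=b-a; return np.degrees(np.arctan2(d[1],d[0]))
print('x-axis angs: wide',ang(w[1],w[0]),'short',ang(sh[1],sh[0]),'rim y', ang(rim[1],rim[0])-90,ang(rim[2],rim[3])-90,'side',ang(ws[0],ws[1]),ang(ss[0],ss[1]),ang(rs[2],rs[1])-90,ang(rs[3],rs[0])-90)
print('hatch',ang(h[1],h[0])-90,ang(h[2],h[3])-90,ang(h[3],h[0]),ang(h[2],h[1]),ang(b[3],b[0]))
E
```

```text
wide
[[ 0.5469 -0.3359  0.127 ]
 [ 0.4194 -0.3509  0.127 ]]
short
[[ 0.5251 -0.1611  0.127 ]
 [ 0.398  -0.1748  0.127 ]]
rim
[[ 0.5338 -0.1354  0.127 ]
 [ 0.5609 -0.3808  0.127 ]
 [ 0.4138 -0.3985  0.127 ]
 [ 0.3884 -0.151   0.127 ]]
side rim
[[ 0.3896 -0.1528  0.127 ]
 [ 0.5348 -0.1368  0.127 ]
 [ 0.5609 -0.3811  0.127 ]
 [ 0.4192 -0.3919  0.127 ]]
[[ 0.4252 -0.3461  0.127 ]
 [ 0.5459 -0.3336  0.127 ]] [[ 0.3972 -0.1749  0.127 ]
 [ 0.5269 -0.1562  0.127 ]]
c [ 0.4742 -0.2664  0.127 ] [np.float64(0.24694908136594093), np.float64(0.14810248170198015), np.float64(0.24882367387728282), np.float64(0.1462248039046573)]
c [ 0.4761 -0.2657  0.127 ] [np.float64(0.1460354407803055), np.float64(0.24564147014418036), np.float64(0.14209608444717417), np.float64(0.240870933041165)]
chiller +y corners [[ 0.547  -0.0709  0.08  ]
 [ 0.3569 -0.0922  0.08  ]] [[ 0.5832 -0.3791  0.08  ]
 [ 0.394  -0.4012  0.08  ]]
chiller side [[ 0.3579 -0.0944  0.08  ]
 [ 0.3917 -0.4014  0.08  ]
 [ 0.5829 -0.3751  0.08  ]
 [ 0.55   -0.0708  0.08  ]]
hatch [[0.5448 0.3047 0.008 ]
 [0.5537 0.1021 0.008 ]
 [0.4311 0.0974 0.008 ]
 [0.4252 0.299  0.008 ]] [0.4887 0.2008 0.008 ] [np.float64(0.20274574583197597), np.float64(0.12270816660681838), np.float64(0.2016336250737021), np.float64(0.1197253837351602)]
[[0.4283 0.3014 0.008 ]
 [0.55   0.3066 0.008 ]
 [0.5524 0.1065 0.008 ]
 [0.4361 0.0979 0.008 ]] [0.4917 0.2031 0.008 ] [np.float64(0.12181563635385069), np.float64(0.2001947254377592), np.float64(0.1166543131109549), np.float64(0.20365065297344823)]
bar [[0.5234 0.2096 0.044 ]
 [0.5232 0.1928 0.044 ]
 [0.452  0.1895 0.044 ]
 [0.4522 0.2063 0.044 ]] [0.4877 0.1995 0.044 ]
x-axis angs: wide 6.7333228685752875 short 6.143947132171277 rim y 6.2933116850447846 5.8624847597464225 side 5.8940479877651555 8.20942449436691 6.101442952796901 7.0539054957025655
hatch 2.508162331008748 1.6608286403232313 2.7277150126882472 2.192801327401067 2.698622715667019
```

```bash
cat >> h.py <<'E'
from scipy.spatial.transform import Rotation as Ro
PSI=6.4; OC=np.array([.4733,-.2540,0])
def st():
    o=r.observe(); q=o['tcp_rot']; return o,np.array(o['eef_pos']),Ro.from_quat([q[1],q[2],q[3],q[0]])
def Rt(yaw,tilt): return Ro.from_euler('z',yaw,degrees=True)*Ro.from_euler('x',tilt,degrees=True)*Ro.from_matrix(np.diag([-1.,1,-1]))
def go(g,yaw,tilt,off=.155):
    "g: world position of the point off ahead of TCP; prints shares"
    o,p,R=st(); T=Rt(yaw,tilt); tp=np.array(g)-T.apply([0,0,off])
    s=R.inv().apply(tp-p)/.2; w=(R.inv()*T).as_rotvec(degrees=True)/90
    print('t',round(o['t'],2),'shift',s.round(4),'turn',w.round(4),'| rows>=',max(np.linalg.norm(s)*4,np.linalg.norm(w)*90/8.59).round(1))
E
python3 - <<'E'
from h import *
go([.488,.200,.17],2.4,0)
E
```

```text
t 0.1 shift [-2.0754 -1.622   0.3971] turn [-9.000e-04 -1.000e-04 -2.022e-01] | rows>= 10.7
```

```bash
python3 -m jog '[[[-0.2,-0.16,0],[0,0,0]],[[-0.4,-0.31,0],[0,0,0]],[[-0.6,-0.47,0],[0,0,0]],[[-0.8,-0.62,0],[0,0,0]],[[-1,-0.8,0],[0,0,0]]]' 0
python3 -m jog '[[[-0.2,-0.16,0],[0,0,0]],[[-0.4,-0.31,0],[0,0,0]],[[-0.6,-0.47,0],[0,0,0]],[[-0.8,-0.62,0],[0,0,0]],[[-1,-0.8,0],[0,0,0]],[[-1,-0.8,0],[0,0,0]]]'
python3 - <<'E'
from h import *
go([.488,.200,.10],2.4,0)
E
```

```text
t: 0.6
eef_pos: [0.3235, 0.4203, 0.4039]
tcp_rot: [-0.0, 0.138, 0.99, -0.001]
force: [1.1, 0.1, 0.0]
grip_width: 0.0853
t: 1.2
eef_pos: [0.4751, 0.2058, 0.4042]
tcp_rot: [0.001, 0.142, 0.99, -0.002]
force: [0.1, 1.9, -0.1]
grip_width: 0.0853
t 1.2 shift [-0.0691 -0.0072  0.7463] turn [-0.0021  0.0006 -0.2079] | rows>= 3.0
```

```bash
python3 -m jog '[[[-0.03,-0.003,0.25],[0,0,-0.07]],[[-0.069,-0.007,0.5],[-0.002,0,-0.15]],[[-0.069,-0.007,0.746],[-0.002,0.001,-0.208]],[[-0.069,-0.007,0.746],[-0.002,0.001,-0.208]],[[-0.069,-0.007,0.746],[-0.002,0.001,-0.208]]]' 0
python3 - <<'E'
from h import *
go([.488,.200,.031],2.4,0)
i=r.snapshot('top'); cv2.imwrite('pics/top1.png',i); crop('top',i,150,160,260,260,6,'pics/t1.png')
i=r.snapshot('side'); crop('side',i,130,120,260,220,6,'pics/s1.png')
E
```

```text
t: 1.7
eef_pos: [0.4879, 0.2003, 0.2554]
tcp_rot: [-0.001, -0.02, 1.0, -0.001]
force: [0.6, -0.2, 0.3]
grip_width: 0.0853
t 1.7 shift [-0.0014 -0.001   0.347 ] turn [-0.0007 -0.0014 -0.0017] | rows>= 1.4
```

View pics/s1.png

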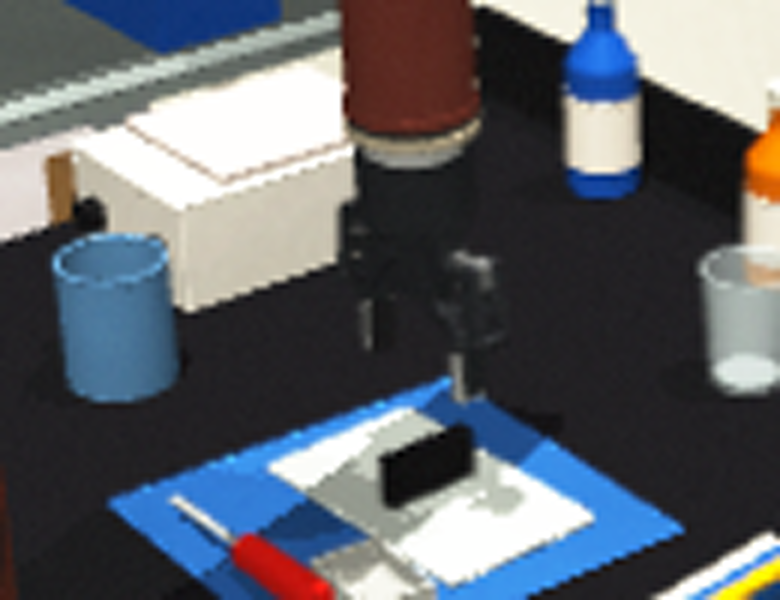

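View pics/t1.png

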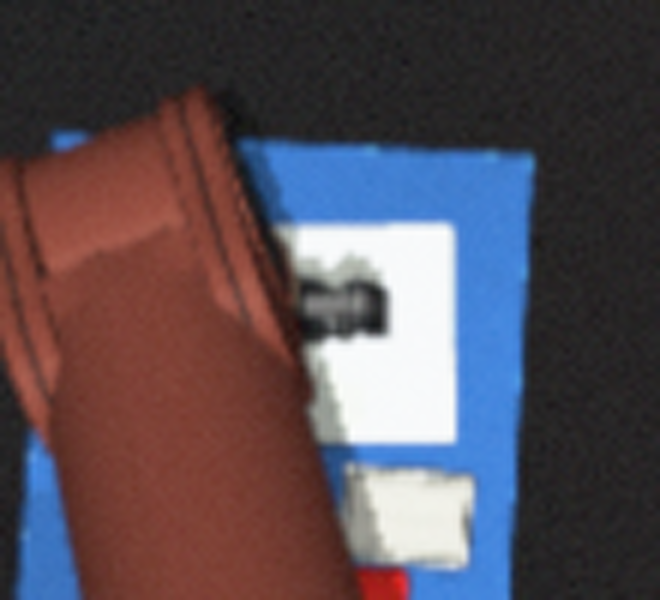

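The side view shows the open fingers above and either side of the bar (crop ~(365,330) and (460,380), bar at (430,465)). The top view agrees, so I'm descending and gripping.

```bash
python3 -m jog '[[[0,0,0.12],[0,0,0]],[[0,0,0.22],[0,0,0]],[[0,0,0.3],[0,0,0]],[[0,0,0.347],[0,0,0]],[[0,0,0.347],[0,0,0]]]' 0
python3 -m jog '[[[0,0,0],[0,0,0]],[[0,0,0],[0,0,0]],[[0,0,0],[0,0,0]],[[0,0,0],[0,0,0]],[[0,0,0],[0,0,0]],[[0,0,0],[0,0,0]],[[0,0,0],[0,0,0]],[[0,0,0],[0,0,0]]]' 1 60
python3 -c "
from h import *
o,p,R=st();print(o['force'],o['ft_torque'],R.as_matrix())"
```

```text
t: 2.3
eef_pos: [0.4893, 0.2013, 0.1891]
tcp_rot: [0.002, -0.02, 1.0, 0.001]
force: [0.5, -0.9, -0.6]
grip_width: 0.0853
t: 3.1
eef_pos: [0.4895, 0.2014, 0.1895]
tcp_rot: [0.002, -0.02, 1.0, 0.001]
force: [-1.9, -0.7, 5.6]
grip_width: 0.0127
[-1.88902325 -0.65653981  5.5684332 ] [-0.15424119  0.26178071 -0.02157729] [[-0.9992022  -0.03978974  0.00342563]
 [-0.0397801   0.99920444  0.00283551]
 [-0.00353573  0.00269697 -0.99999011]]
```

```bash
python3 -m jog '[[[0,0,-0.1],[0,0,0]],[[0,0,-0.3],[0,0,0]],[[0,0,-0.5],[0,0,0]],[[0,0,-0.7],[0,0,0]],[[0,0,-0.9],[0,0,0]],[[0,0,-0.9],[0,0,0]],[[0,0,-0.9],[0,0,0]]]' 1 60
python3 - <<'E'
from h import *
o,p,R=st();print(o['force'],o['ft_torque'],o['grip_width'],R.as_matrix().round(3))
i=r.snapshot('top'); cv2.imwrite('pics/top2.png',i); crop('top',i,130,160,260,260,6,'pics/t2.png')
i=r.snapshot('side'); cv2.imwrite('pics/side2.png',i); crop('side',i,120,90,250,190,6,'pics/s2.png')
E
```

```text
t: 3.8
eef_pos: [0.4887, 0.2008, 0.3692]
tcp_rot: [0.002, -0.02, 1.0, 0.002]
force: [0.5, 0.2, -5.4]
grip_width: 0.0131
[ 0.45425162  0.19897204 -5.37301332] [-0.02224441  0.04208257 -0.03555024] 0.013058052454476332 [[-0.999 -0.04   0.003]
 [-0.04   0.999  0.003]
 [-0.004  0.003 -1.   ]]
```

View pics/s2.png

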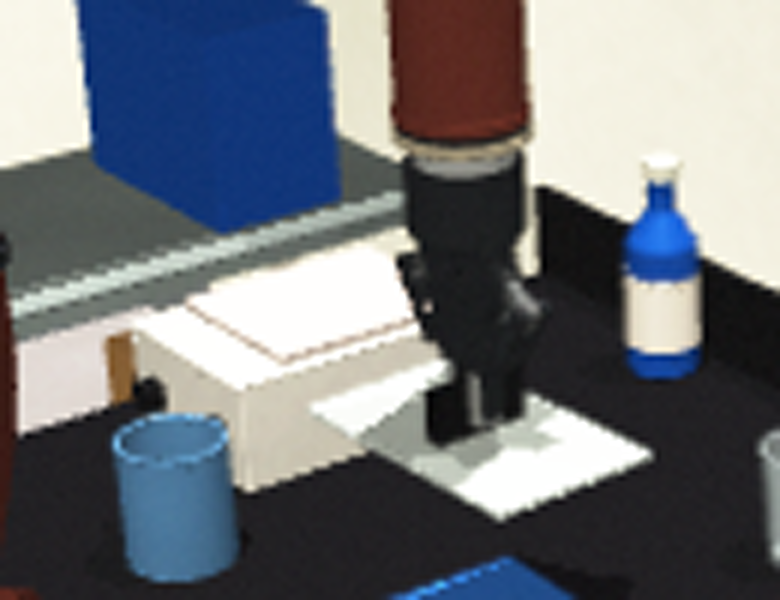

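View pics/t2.png

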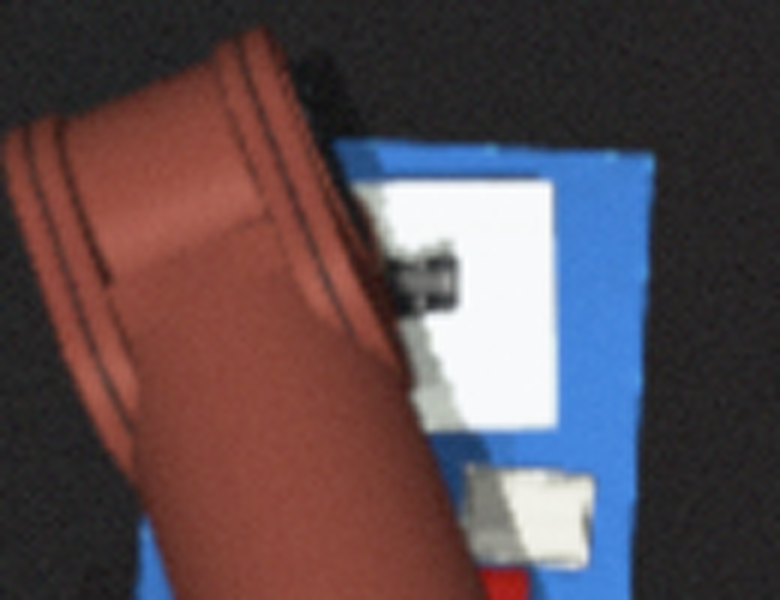

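```bash
cat >> h.py <<'E'
cc=lambda p,o,s=6:(np.array(p,float)+.5)/s-.5+o
def tri(ut,us):
    a,v=ray('top',ut); b,w=ray('side',us); out=[]
    for i in range(len(v)):
        V=v[i]/np.linalg.norm(v[i]);W=w[i]/np.linalg.norm(w[i])
        s=np.linalg.lstsq(np.c_[V,-W],b-a,rcond=None)[0]; P,Q=a+s[0]*V,b+s[1]*W
        out.append(np.r_[(P+Q)/2,np.linalg.norm(P-Q)])
    return np.array(out)
E
python3 - <<'E'
from h import *
np.set_printoptions(precision=4,suppress=True)
x=tri(cc([(553,180),(557,428)],(130,160)),cc([(652,453),(500,520)],(120,90)));print(x)
o,p,R=st();g=p+R.apply([0,0,.155]);print('grasp',g)
z=x[:,2].mean()
print('panel top z',z,'-y edge mid',x[:,:3].mean(0))
m=x[:,:3].mean(0); 
# centre of panel from edge mid, yaw 2.3
d=R.apply([0,1,0]); print('centre est',m+d*.1, 'panel in tool axes',R.inv().apply(m+d*.1-p)*1000)
d=x[0]-x[1];print(np.degrees(np.arctan2(d[1],d[0])),np.degrees(np.arctan2(R.as_matrix()[1,1],R.as_matrix()[0,1]))-90)
go(OC+[0,0,.30]+Ro.from_euler('z',PSI,degrees=True).apply([0,.03,0]),PSI,0)
E
```

```text
[[0.5521 0.1026 0.1884 0.0002]
 [0.4309 0.0973 0.1841 0.0006]]
grasp [0.4883 0.2009 0.2124]
panel top z 0.18625780707429762 -y edge mid [0.4915 0.0999 0.1863]
centre est [0.4876 0.1999 0.1864] panel in tool axes [  0.8257  -0.9942 181.0712]
2.4762179912997775 2.28503181518532
t 3.9 shift [ 0.1758 -2.1186 -0.4402] turn [ 0.0007  0.0004 -0.0457] | rows>= 8.7
```

```bash
cat >> h.py <<'E'
def hp(A_Y,A_Z,tilt,X=0):
    "target by lower -y corner of hatch (mm, collar coords)"
    t=np.radians(tilt); HY=A_Y+100*np.cos(t); HZ=A_Z+100*np.sin(t)
    w=OC+Ro.from_euler('z',PSI,degrees=True).apply([X/1e3,HY/1e3,HZ/1e3]); go(w,PSI,tilt,.1875)
def where():
    o,p,R=st(); c=p+R.apply([0,0,.1875]); q=Ro.from_euler('z',-PSI,degrees=True)
    C=q.apply(c-OC)*1e3; M=(q*R).as_matrix(); tilt=np.degrees(np.arctan2(M[2,1],M[1,1])); yaw=np.degrees(np.arctan2(M[1,0],M[0,0])); t=np.radians(tilt)
    roll=np.degrees(np.arcsin(M[2,0]))
    print('t %.2f X %.1f AY %.1f AZ %.1f tilt %.2f yawerr %.2f roll %.2f BY %.1f BZ %.1f'%(o['t'],C[0],C[1]-100*np.cos(t),C[2]-100*np.sin(t),tilt,((yaw+270)%360)-90 if 0 else (yaw%360)-180,roll,C[1]+100*np.cos(t),C[2]+100*np.sin(t)),'F(collar)',q.apply(o['force']).round(2),'T',q.apply(o['ft_torque']).round(2),'w',round(o['grip_width'],4))
E
python3 -m jog '[[[0.02,-0.2,-0.05],[0,0,-0.01]],[[0.05,-0.4,-0.1],[0,0,-0.02]],[[0.07,-0.6,-0.15],[0,0,-0.03]],[[0.08,-0.8,-0.15],[0,0,-0.04]],[[0.08,-1,-0.15],[0,0,-0.046]],[[0.08,-1,-0.15],[0,0,-0.046]]]'
python3 -c "
from h import *
where();hp(-80,170,18)"
```

```text
t: 4.5
eef_pos: [0.4795, -0.0057, 0.3957]
tcp_rot: [-0.001, -0.052, 0.999, -0.0]
force: [-0.3, 1.4, -3.6]
grip_width: 0.013
t 4.50 X 33.5 AY 145.9 AZ 208.3 tilt -0.05 yawerr -0.42 roll 0.11 BY 345.9 BZ 208.1 F(collar) [-0.16  1.46 -3.63] T [ 0.09 -0.06  0.02] w 0.013
t 4.5 shift [ 0.1587 -1.4457  0.0841] turn [-0.2006 -0.0004 -0.0048] | rows>= 5.8
```

```bash
python3 -m jog '[[[0.02,-0.2,0],[0,0,0]],[[0.05,-0.4,0],[0,0,0]],[[0.07,-0.6,0],[-0.05,0,0]],[[0.09,-0.8,0],[-0.1,0,-0.003]],[[0.11,-1,0],[-0.1,0,-0.005]],[[0.11,-1,0],[-0.1,0,-0.005]]]'
python3 -c "
from h import *
where();hp(-80,160,18)"
```

```text
t: 5.1
eef_pos: [0.4769, -0.2124, 0.3944]
tcp_rot: [-0.006, -0.051, 0.996, 0.076]
force: [0.2, 0.0, -4.0]
grip_width: 0.0132
t 5.10 X 7.6 AY -29.4 AZ 193.9 tilt 8.76 yawerr -0.46 roll 0.26 BY 168.3 BZ 224.4 F(collar) [ 0.24  0.02 -4.01] T [-0.39 -0.05 -0.04] w 0.0132
t 5.1 shift [ 0.0371 -0.4334  0.061 ] turn [-0.1027 -0.0017 -0.0056] | rows>= 1.8
```

```bash
python3 -m jog '[[[0.02,-0.2,0.02],[-0.05,0,0]],[[0.037,-0.35,0.05],[-0.1,-0.002,-0.006]],[[0.037,-0.433,0.061],[-0.103,-0.002,-0.006]],[[0.037,-0.433,0.061],[-0.103,-0.002,-0.006]],[[0.037,-0.433,0.061],[-0.103,-0.002,-0.006]]]'
python3 - <<'E'
from h import *
where();hp(-80,108,18)
i=r.snapshot('top'); cv2.imwrite('pics/top3.png',i); crop('top',i,270,160,400,260,6,'pics/t3.png')
i=r.snapshot('side'); cv2.imwrite('pics/side3.png',i); crop('side',i,210,150,340,250,6,'pics/s3.png')
where()
E
```

```text
t: 5.6
eef_pos: [0.478, -0.2962, 0.3677]
tcp_rot: [-0.01, -0.055, 0.986, 0.157]
force: [-0.9, 1.1, -3.7]
grip_width: 0.013
t 5.60 X -0.4 AY -79.4 AZ 158.4 tilt 18.05 yawerr -0.03 roll 0.14 BY 110.7 BZ 220.4 F(collar) [-0.79  1.15 -3.7 ] T [-0.54 -0.03 -0.  ] w 0.013
t 5.6 shift [-0.0006 -0.08    0.2392] turn [ 0.0006 -0.0014 -0.0008] | rows>= 1.0
t 5.70 X 0.4 AY -78.5 AZ 159.4 tilt 18.06 yawerr 0.10 roll 0.01 BY 111.6 BZ 221.5 F(collar) [ 0.79 -0.14 -3.73] T [-0.67 -0.05 -0.04] w 0.0132
```

View pics/s3.png

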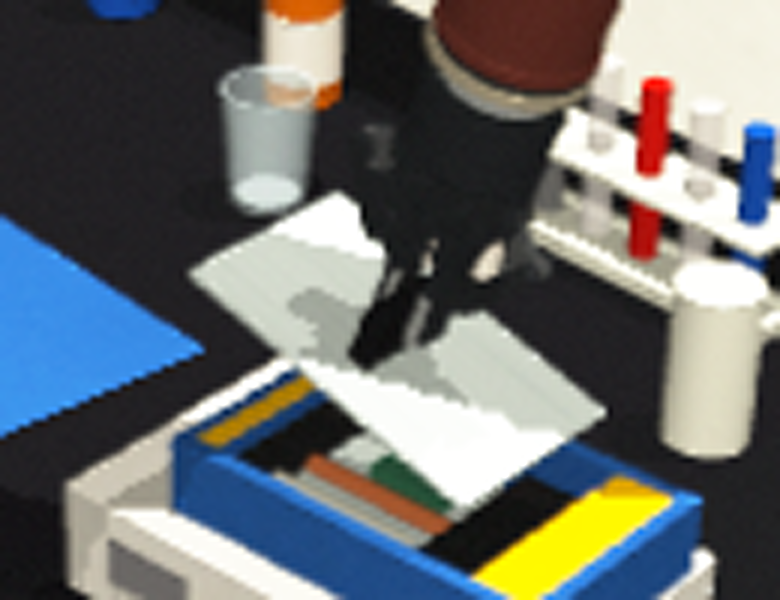

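View pics/t3.png

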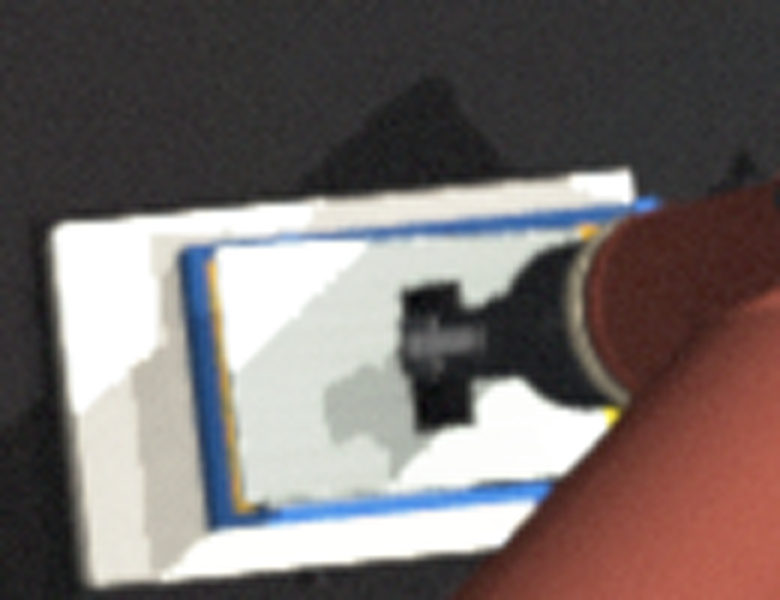

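```bash
python3 - <<'E'
from h import *
np.set_printoptions(precision=1,suppress=True)
x=tri(cc([(213,247),(247,512)],(270,160)),cc([(340,190),(188,272)],(210,150)))
q=Ro.from_euler('z',-PSI,degrees=True)
X=q.apply(x[:,:3]-OC)*1e3; print(X,x[:,3]*1e3)
o,p,R=st()
print('in tool (mm)',R.inv().apply(x[:,:3]-p)*1e3)
# expected -y side corners (top surface) from tool model, in side image crop
for c in ([60,-100,181.5],[-60,-100,181.5],[60,100,181.5],[-60,100,181.5]):
    w=p+R.apply(np.array(c)/1e3); print(c,(proj('side',w)[0]-[210,150]+.5)*6-.5,(proj('top',w)[0]-[270,160]+.5)*6-.5)
E
```

```text
[[ 59.8 109.3 228.9]
 [-65.7 107.  229.7]] [2.  1.8]
in tool (mm) [[-59.6 100.1 179.7]
 [ 65.9  98.2 178.3]]
[60, -100, 181.5] [466.1 506.6] [606.4 464.8]
[-60, -100, 181.5] [607.4 412.1] [575.6 224.4]
[60, 100, 181.5] [190.3 270.6] [240.4 498.5]
[-60, 100, 181.5] [338.  192.5] [212.7 245. ]
```

```bash
python3 -m jog '[[[0,-0.02,0.06],[0,0,0]],[[0,-0.04,0.12],[0,0,0]],[[0,-0.06,0.18],[0,0,0]],[[0,-0.08,0.24],[0,0,0]],[[0,-0.08,0.24],[0,0,0]],[[0,-0.08,0.24],[0,0,0]]]'
python3 - <<'E'
from h import *
where();hp(-85,102.5,18)
i=r.snapshot('top'); cv2.imwrite('pics/top4.png',i); crop('top',i,290,170,400,260,7,'pics/t4.png')
i=r.snapshot('side'); cv2.imwrite('pics/side4.png',i); crop('side',i,220,170,340,260,6.5,'pics/s4.png')
where()
E
```

```text
t: 6.3
eef_pos: [0.4784, -0.2957, 0.3178]
tcp_rot: [-0.009, -0.056, 0.986, 0.157]
force: [-0.5, -0.1, -4.1]
grip_width: 0.013
t 6.30 X 0.2 AY -78.9 AZ 108.6 tilt 18.08 yawerr 0.08 roll 0.05 BY 111.2 BZ 170.6 F(collar) [-0.55 -0.03 -4.07] T [-0.63 -0.02 -0.02] w 0.013
t 6.3 shift [ 0.0021 -0.0372  0.0199] turn [ 0.0009 -0.0008  0.0007] | rows>= 0.2
t 6.40 X 0.6 AY -79.3 AZ 109.3 tilt 18.04 yawerr 0.09 roll -0.02 BY 110.9 BZ 171.3 F(collar) [-0.3   0.26 -4.28] T [-0.63 -0.02 -0.03] w 0.0128
```

View pics/s4.png

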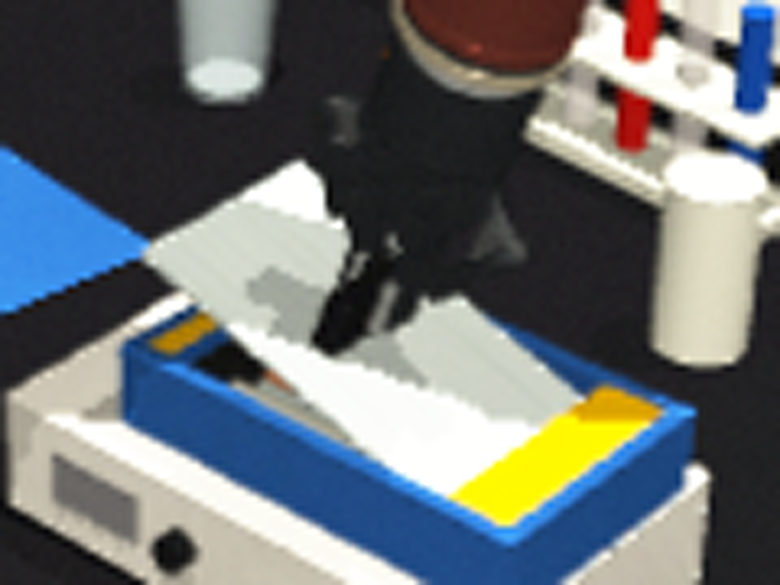

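View pics/t4.png

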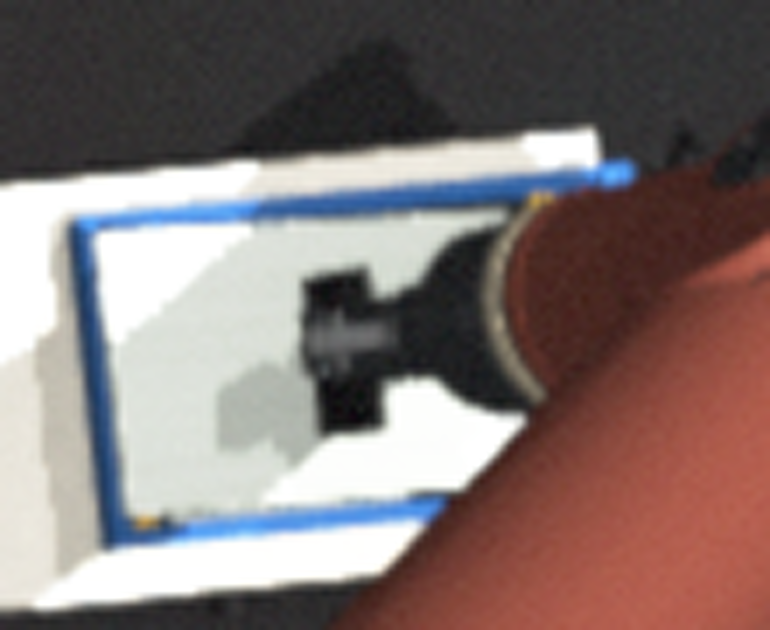

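```bash
python3 -c "
from h import *
where();hp(-94,103,18,1)"
```

```text
t 6.40 X 0.6 AY -79.3 AZ 109.3 tilt 18.04 yawerr 0.09 roll -0.02 BY 110.9 BZ 171.3 F(collar) [-0.3   0.26 -4.28] T [-0.63 -0.02 -0.03] w 0.0128
t 6.4 shift [-0.0021 -0.0793  0.0076] turn [ 0.0004 -0.      0.001 ] | rows>= 0.3
```

```bash
python3 -m jog '[[[-0.002,-0.013,0.005],[0,0,0]],[[-0.002,-0.026,0.01],[0,0,0]],[[-0.002,-0.04,0.01],[0,0,0]],[[-0.002,-0.053,0.01],[0,0,0]],[[-0.002,-0.066,0.008],[0,0,0]],[[-0.002,-0.08,0.008],[0,0,0]],[[-0.002,-0.08,0.008],[0,0,0]],[[-0.002,-0.08,0.008],[0,0,0]]]'
python3 -c "
from h import *
where();hp(-102,103,18,1)"
```

```text
t: 7.2
eef_pos: [0.4806, -0.3105, 0.312]
tcp_rot: [-0.009, -0.056, 0.986, 0.157]
force: [0.2, 0.2, -3.9]
grip_width: 0.0132
t 7.20 X 1.0 AY -94.0 AZ 102.8 tilt 18.04 yawerr 0.08 roll -0.02 BY 96.2 BZ 164.7 F(collar) [ 0.22  0.16 -3.92] T [-0.62 -0.03 -0.04] w 0.0132
t 7.2 shift [ 0.     -0.0371 -0.0131] turn [ 0.0005 -0.0001  0.0009] | rows>= 0.2
```

```bash
python3 -m jog '[[[0,-0.009,-0.003],[0,0,0]],[[0,-0.018,-0.006],[0,0,0]],[[0,-0.028,-0.009],[0,0,0]],[[0,-0.028,-0.009],[0,0,0]],[[0,-0.028,-0.009],[0,0,0]]]'
python3 -c "
from h import *
where()"
python3 -m jog '[[[0,-0.009,-0.003],[0,0,0]],[[0,-0.018,-0.006],[0,0,0]],[[0,-0.018,-0.006],[0,0,0]],[[0,-0.018,-0.006],[0,0,0]]]'
python3 -c "
from h import *
where()"
```

```text
t: 7.7
eef_pos: [0.4813, -0.3162, 0.3119]
tcp_rot: [-0.009, -0.056, 0.986, 0.157]
force: [-1.1, 4.4, -2.7]
grip_width: 0.0127
t 7.70 X 0.9 AY -99.6 AZ 102.7 tilt 18.08 yawerr 0.09 roll -0.01 BY 90.6 BZ 164.7 F(collar) [-0.57  4.53 -2.71] T [0.38 0.11 0.06] w 0.0127
t: 8.1
eef_pos: [0.4818, -0.3198, 0.312]
tcp_rot: [-0.009, -0.056, 0.986, 0.157]
force: [-1.2, 5.4, -1.7]
grip_width: 0.0131
t 8.10 X 1.0 AY -103.0 AZ 102.7 tilt 18.11 yawerr 0.11 roll -0.01 BY 87.0 BZ 164.9 F(collar) [-0.57  5.49 -1.66] T [0.76 0.13 0.09] w 0.0131
```

```bash
python3 -m jog '[[[0,-0.007,-0.003],[0,0,0]],[[0,-0.014,-0.006],[0,0,0]],[[0,-0.014,-0.006],[0,0,0]],[[0,-0.014,-0.006],[0,0,0]]]'
python3 -c "
from h import *
where()"
python3 -m jog '[[[0,-0.006,-0.002],[0,0,0]],[[0,-0.01,-0.004],[0,0,0]],[[0,-0.01,-0.004],[0,0,0]],[[0,-0.01,-0.004],[0,0,0]]]'
python3 -c "
from h import *
where()"
```

```text
t: 8.5
eef_pos: [0.4822, -0.3224, 0.3121]
tcp_rot: [-0.009, -0.056, 0.986, 0.158]
force: [-1.5, 6.3, -2.9]
grip_width: 0.0131
t 8.50 X 1.0 AY -105.4 AZ 102.8 tilt 18.19 yawerr 0.12 roll 0.01 BY 84.6 BZ 165.2 F(collar) [-0.83  6.43 -2.94] T [0.96 0.19 0.11] w 0.0131
t: 8.9
eef_pos: [0.4824, -0.324, 0.3121]
tcp_rot: [-0.009, -0.056, 0.986, 0.159]
force: [-2.3, 7.0, -1.8]
grip_width: 0.0128
t 8.90 X 1.0 AY -106.8 AZ 102.7 tilt 18.28 yawerr 0.15 roll 0.03 BY 83.2 BZ 165.4 F(collar) [-1.54  7.24 -1.81] T [1.06 0.23 0.13] w 0.0128
```

```bash
python3 -m jog '[[[0,-0.006,-0.002],[0,0,0]],[[0,-0.012,-0.004],[0,0,0]],[[0,-0.012,-0.004],[0,0,0]],[[0,-0.012,-0.004],[0,0,0]]]'
python3 -c "
from h import *
where()"
python3 -m jog '[[[0,-0.006,-0.002],[0,0,0]],[[0,-0.008,-0.003],[0,0,0]],[[0,-0.008,-0.003],[0,0,0]],[[0,-0.008,-0.003],[0,0,0]]]'
python3 - <<'E'
from h import *
where();
i=r.snapshot('top'); cv2.imwrite('pics/top5.png',i); crop('top',i,290,170,400,260,7,'pics/t5.png')
i=r.snapshot('side'); cv2.imwrite('pics/side5.png',i); crop('side',i,220,170,340,260,6.5,'pics/s5.png')
where()
E
```

```text
t: 9.3
eef_pos: [0.4828, -0.3259, 0.312]
tcp_rot: [-0.01, -0.057, 0.986, 0.159]
force: [-1.8, 8.1, -2.0]
grip_width: 0.013
t 9.30 X 1.1 AY -108.3 AZ 102.6 tilt 18.39 yawerr 0.19 roll 0.05 BY 81.5 BZ 165.7 F(collar) [-0.9   8.26 -2.  ] T [1.17 0.27 0.08] w 0.013
t: 9.7
eef_pos: [0.483, -0.327, 0.312]
tcp_rot: [-0.01, -0.057, 0.985, 0.16]
force: [-2.1, 7.9, -0.4]
grip_width: 0.0129
t 9.70 X 1.1 AY -108.9 AZ 102.5 tilt 18.50 yawerr 0.23 roll 0.07 BY 80.7 BZ 165.9 F(collar) [-1.2   8.09 -0.44] T [1.27 0.34 0.04] w 0.0129
t 9.80 X 1.1 AY -108.9 AZ 102.5 tilt 18.50 yawerr 0.23 roll 0.07 BY 80.8 BZ 165.9 F(collar) [-1.3   8.48 -0.54] T [1.27 0.27 0.06] w 0.013
```

View pics/s5.png

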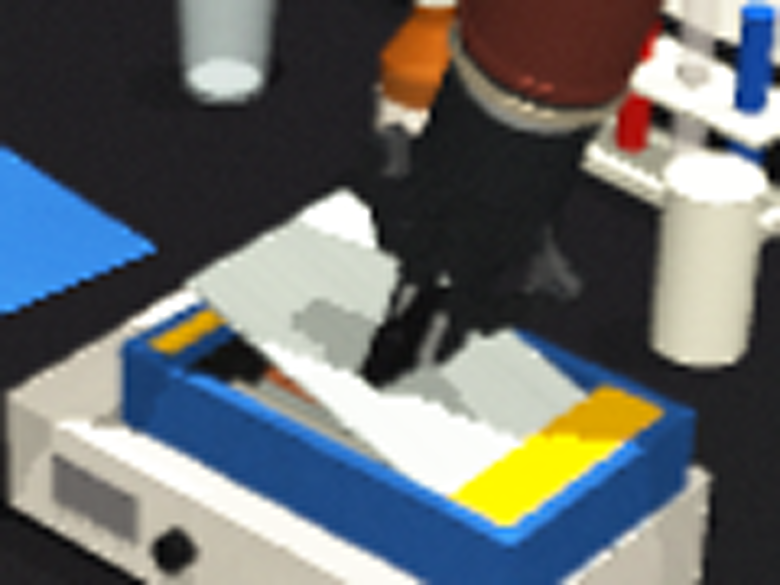

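View pics/t5.png

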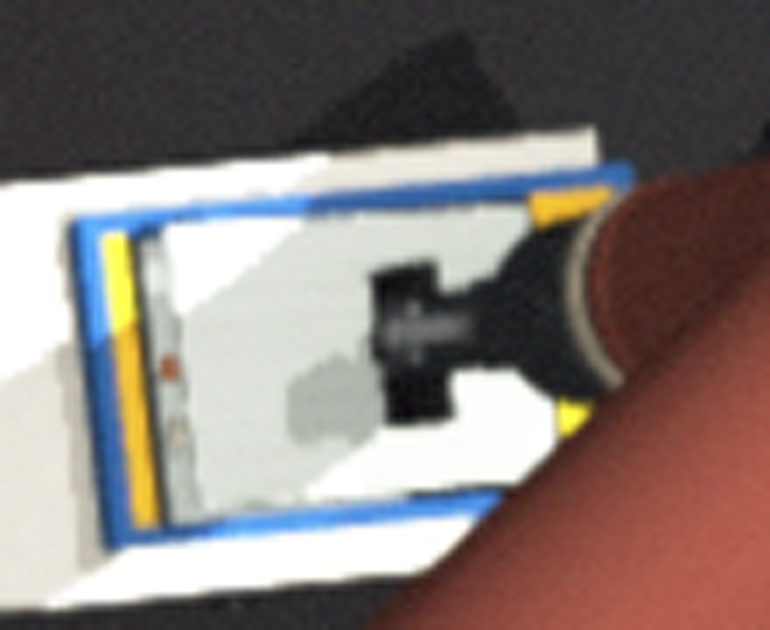

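```bash
python3 - <<'E'
from h import *
np.set_printoptions(precision=1,suppress=True)
x=tri(cc([(163,226),(190,518)],(290,170),7),cc([(345,190),(188,283)],(220,170),6.5))
q=Ro.from_euler('z',-PSI,degrees=True)
print(q.apply(x[:,:3]-OC)*1e3,x[:,3]*1e3)
l=plane('top',cc([(127,232),(158,525)],(290,170),7),.127); print('short lip edge',q.apply(l-OC)*1e3)
l=plane('side',cc([(455,497),(600,388)],(220,170),6.5),.127); print('wide lip edge side',q.apply(l-OC)*1e3)
o,p,R=st()
for c in ([60,-100,181.5],[-60,-100,181.5],[60,100,181.5],[-60,100,181.5]):
    w=p+R.apply(np.array(c)/1e3); print(c,(proj('side',w)[0]-[220,170]+.5)*6.5-.5,(proj('top',w)[0]-[290,170]+.5)*7-.5)
hp(-110,102.5,14,1);hp(-110.5,102.5,10,1)
E
```

```text
[[ 60.   79.1 173. ]
 [-62.1  79.7 171.6]] [1.7 5.6]
short lip edge [[ 62.6  88.7 127. ]
 [-65.8  89.  127. ]]
wide lip edge side [[-60.2 -92.3 127. ]
 [ 60.1 -88.1 127. ]]
[60, -100, 181.5] [486.8 544.4] [600.3 467.9]
[-60, -100, 181.5] [636.  436.3] [564.8 199.3]
[60, 100, 181.5] [187.9 281.9] [195.9 505.8]
[-60, 100, 181.5] [344.3 192.1] [163.6 223. ]
t 9.8 shift [0.  0.1 0. ] turn [ 0.1 -0.   0. ] | rows>= 0.5
t 9.8 shift [0.  0.1 0.1] turn [ 0.1 -0.   0. ] | rows>= 1.0
```

```bash
python3 - <<'E'
from h import *
hp(-110,102.5,16,1);hp(-110.5,102.5,14,1);hp(-111,102,12,1);hp(-111,102,10,1)
E
```

```text
t 9.8 shift [0.0025 0.0353 0.0208] turn [ 0.0278 -0.0015  0.0022] | rows>= 0.3
t 9.8 shift [0.0024 0.0645 0.0395] turn [ 0.05   -0.0014  0.0023] | rows>= 0.5
t 9.8 shift [0.0022 0.0922 0.0616] turn [ 0.0722 -0.0014  0.0023] | rows>= 0.8
t 9.8 shift [0.0021 0.1224 0.0831] turn [ 0.0945 -0.0014  0.0023] | rows>= 1.0
```

```bash
python3 -m jog '[[[0.001,0.012,0.007],[0.01,0,0.001]],[[0.002,0.024,0.014],[0.019,-0.001,0.002]],[[0.0025,0.035,0.021],[0.028,-0.0015,0.002]],[[0.0025,0.05,0.03],[0.039,-0.0015,0.002]],[[0.0025,0.0645,0.0395],[0.05,-0.0015,0.002]],[[0.0025,0.0645,0.0395],[0.05,-0.0015,0.002]],[[0.0025,0.0645,0.0395],[0.05,-0.0015,0.002]]]'
python3 - <<'E'
from h import *
where();hp(-110.5,102,12,1);hp(-111,102,10,1)
E
```

```text
t: 10.5
eef_pos: [0.481, -0.3113, 0.3085]
tcp_rot: [-0.007, -0.056, 0.991, 0.123]
force: [-1.7, 7.6, -2.7]
grip_width: 0.0129
t 10.50 X 1.2 AY -109.0 AZ 102.3 tilt 14.12 yawerr 0.09 roll -0.00 BY 84.9 BZ 151.1 F(collar) [-0.85  7.78 -2.65] T [1.32 0.13 0.11] w 0.0129
t 10.5 shift [0.0011 0.027  0.0187] turn [ 0.0236 -0.0002  0.001 ] | rows>= 0.2
t 10.5 shift [0.001  0.0563 0.0373] turn [ 0.0458 -0.0002  0.001 ] | rows>= 0.5
```

```bash
python3 -m jog '[[[0.001,0.009,0.006],[0.008,0,0]],[[0.001,0.018,0.012],[0.016,0,0.001]],[[0.001,0.025,0.018],[0.0236,0,0.001]],[[0.001,0.039,0.028],[0.035,0,0.001]],[[0.001,0.053,0.037],[0.0458,0,0.001]],[[0.001,0.053,0.037],[0.0458,0,0.001]],[[0.001,0.053,0.037],[0.0458,0,0.001]]]'
python3 - <<'E'
from h import *
where();hp(-112,102,8.5,1);hp(-112,102,7,1)
E
```

```text
t: 11.2
eef_pos: [0.4796, -0.2982, 0.3037]
tcp_rot: [-0.005, -0.056, 0.995, 0.088]
force: [-1.4, 7.5, -2.6]
grip_width: 0.013
t 11.20 X 1.2 AY -110.1 AZ 101.6 tilt 10.13 yawerr 0.07 roll 0.02 BY 86.8 BZ 136.7 F(collar) [-0.56  7.59 -2.64] T [1.47 0.1  0.17] w 0.013
t 11.2 shift [0.0016 0.0175 0.0107] turn [ 0.0181 -0.0004  0.0007] | rows>= 0.2
t 11.2 shift [0.0016 0.0415 0.0248] turn [ 0.0348 -0.0004  0.0007] | rows>= 0.4
```

```bash
python3 -m jog '[[[0.001,0,0.002],[0.006,0,0]],[[0.0015,0.006,0.006],[0.012,0,0.001]],[[0.0015,0.013,0.011],[0.018,0,0.001]],[[0.0015,0.013,0.011],[0.018,0,0.001]],[[0.0015,0.013,0.011],[0.018,0,0.001]]]'
python3 - <<'E'
from h import *
where();hp(-113,102,7,1);
i=r.snapshot('top'); cv2.imwrite('pics/top6.png',i); crop('top',i,290,170,400,260,7,'pics/t6.png')
i=r.snapshot('side'); cv2.imwrite('pics/side6.png',i); crop('side',i,220,170,340,260,6.5,'pics/s6.png')
E
```

```text
t: 11.7
eef_pos: [0.4792, -0.2942, 0.3019]
tcp_rot: [-0.005, -0.056, 0.996, 0.075]
force: [-1.0, 8.1, -1.4]
grip_width: 0.013
t 11.70 X 1.2 AY -111.3 AZ 101.5 tilt 8.65 yawerr 0.05 roll 0.04 BY 86.4 BZ 131.5 F(collar) [-0.14  8.17 -1.42] T [1.55 0.06 0.13] w 0.013
t 11.7 shift [0.0018 0.0187 0.0109] turn [ 0.0183 -0.0005  0.0005] | rows>= 0.2
```

View pics/s6.png

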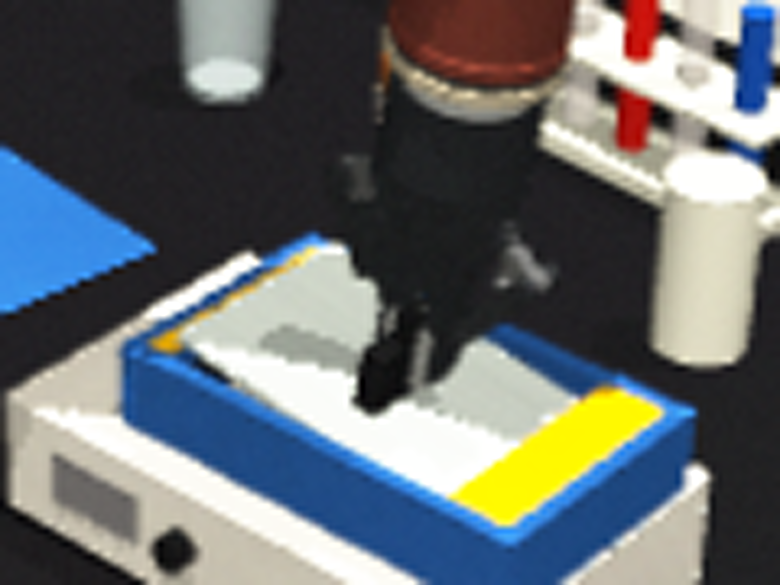

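View pics/t6.png

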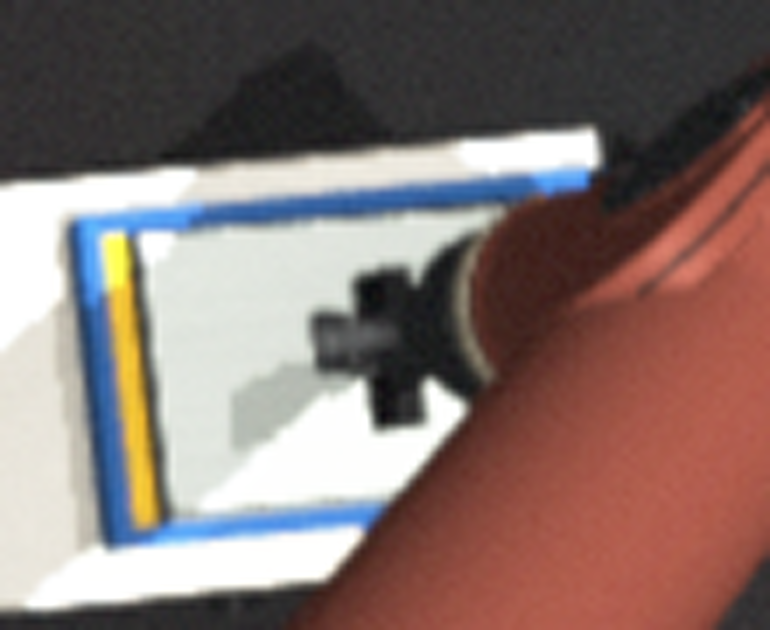

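Gap between short lip (right edge ~x 130–158) and panel end (~140–168) in the top view is about 10 crop pixels, 4 mm, as the model predicts. I'm continuing to lower.

```bash
python3 -m jog '[[[0.001,0.004,0.003],[0.006,0,0]],[[0.001,0.01,0.007],[0.012,0,0]],[[0.0015,0.017,0.011],[0.018,0,0]],[[0.0015,0.017,0.011],[0.018,0,0]],[[0.0015,0.017,0.011],[0.018,0,0]]]'
python3 - <<'E'
from h import *
where();hp(-113,102,5,1);hp(-113,102,3.5,1)
E
```

```text
t: 12.3
eef_pos: [0.4787, -0.2895, 0.3]
tcp_rot: [-0.004, -0.057, 0.996, 0.062]
force: [-1.9, 8.2, -2.9]
grip_width: 0.0133
t 12.30 X 1.2 AY -111.7 AZ 101.5 tilt 7.17 yawerr 0.11 roll 0.05 BY 86.7 BZ 126.5 F(collar) [-0.95  8.33 -2.92] T [1.68 0.08 0.09] w 0.0133
t 12.3 shift [0.0017 0.029  0.0165] turn [ 0.0241 -0.0006  0.0011] | rows>= 0.3
t 12.3 shift [0.0017 0.0529 0.0308] turn [ 0.0407 -0.0006  0.0011] | rows>= 0.4
```

```bash
python3 -m jog '[[[0.001,0.009,0.006],[0.008,0,0]],[[0.0015,0.018,0.011],[0.016,0,0.001]],[[0.0015,0.028,0.017],[0.024,0,0.001]],[[0.0015,0.028,0.017],[0.024,0,0.001]],[[0.0015,0.028,0.017],[0.024,0,0.001]]]'
python3 - <<'E'
from h import *
where();hp(-113,102,3,1);hp(-113,101,1,1)
E
```

```text
t: 12.8
eef_pos: [0.4779, -0.2824, 0.2971]
tcp_rot: [-0.003, -0.056, 0.997, 0.045]
force: [-1.2, 8.0, -2.2]
grip_width: 0.0132
t 12.80 X 1.1 AY -111.5 AZ 101.4 tilt 5.14 yawerr 0.08 roll 0.06 BY 87.7 BZ 119.4 F(collar) [-0.33  8.09 -2.21] T [1.7  0.04 0.17] w 0.0132
t 12.8 shift [0.0017 0.0277 0.0159] turn [ 0.0238 -0.0008  0.0009] | rows>= 0.2
t 12.8 shift [0.0017 0.059  0.0401] turn [ 0.0461 -0.0008  0.0009] | rows>= 0.5
```

```bash
python3 -m jog '[[[0.001,0.009,0.006],[0.008,0,0]],[[0.0015,0.018,0.011],[0.016,-0.001,0.001]],[[0.0015,0.0275,0.016],[0.024,-0.001,0.001]],[[0.0015,0.0275,0.016],[0.024,-0.001,0.001]],[[0.0015,0.0275,0.016],[0.024,-0.001,0.001]]]'
python3 - <<'E'
from h import *
where();hp(-112,101,1,1);hp(-111,100,0,1)
E
```

```text
t: 13.3
eef_pos: [0.4769, -0.2756, 0.2941]
tcp_rot: [-0.002, -0.056, 0.998, 0.027]
force: [-0.6, 8.2, -3.3]
grip_width: 0.0131
t 13.30 X 1.2 AY -111.5 AZ 101.4 tilt 3.12 yawerr 0.04 roll 0.01 BY 88.2 BZ 112.3 F(collar) [ 0.35  8.2  -3.3 ] T [1.74 0.13 0.15] w 0.0131
t 13.3 shift [0.0011 0.0317 0.0212] turn [ 0.0236 -0.0001  0.0005] | rows>= 0.2
t 13.3 shift [0.001  0.0524 0.0359] turn [ 0.0347 -0.0001  0.0005] | rows>= 0.4
```

Past the lip with no change in force. Now I'll flatten the panel to 0.5° and ease it onto the ledges.

```bash
python3 -m jog '[[[0.001,0.016,0.01],[0.012,0,0]],[[0.001,0.0317,0.02],[0.0236,0,0]],[[0.001,0.045,0.028],[0.0345,0,0]],[[0.001,0.045,0.028],[0.0345,0,0]],[[0.001,0.045,0.028],[0.0345,0,0]]]'
python3 - <<'E'
from h import *
where();hp(-109,100,0,1);hp(-107,100,0,1);hp(-103,100,0,1)
E
```

```text
t: 13.8
eef_pos: [0.4758, -0.2652, 0.2888]
tcp_rot: [-0.0, -0.057, 0.998, 0.001]
force: [-1.1, 7.0, -3.6]
grip_width: 0.0131
t 13.80 X 1.1 AY -110.9 AZ 101.0 tilt 0.15 yawerr 0.10 roll 0.02 BY 89.1 BZ 101.5 F(collar) [-0.29  7.05 -3.61] T [1.7  0.16 0.12] w 0.0131
t 13.8 shift [0.001  0.0121 0.0063] turn [ 0.0017 -0.0003  0.0012] | rows>= 0.1
t 13.8 shift [0.0009 0.0221 0.0063] turn [ 0.0017 -0.0003  0.0012] | rows>= 0.1
t 13.8 shift [0.0009 0.0421 0.0064] turn [ 0.0017 -0.0003  0.0012] | rows>= 0.2
```

```bash
python3 -m jog '[[[0.001,0.01,0],[0.0015,0,0.001]],[[0.001,0.02,0],[0.0015,0,0.001]],[[0.001,0.03,0],[0.0015,0,0.001]],[[0.001,0.04,0],[0.0015,0,0.001]],[[0.001,0.04,0],[0.0015,0,0.001]],[[0.001,0.04,0],[0.0015,0,0.001]]]'
python3 -c "
from h import *
where()"
```

```text
t: 14.4
eef_pos: [0.4747, -0.2571, 0.2887]
tcp_rot: [-0.0, -0.056, 0.998, 0.0]
force: [0.7, 5.5, -4.7]
grip_width: 0.0131
t 14.40 X 1.0 AY -103.1 AZ 101.1 tilt 0.04 yawerr 0.03 roll 0.01 BY 96.9 BZ 101.3 F(collar) [ 1.35  5.38 -4.75] T [ 1.14 -0.17  0.27] w 0.0131
```

```bash
python3 -m jog '[[[0,0.005,0],[0,0,0]],[[0,0.01,0],[0,0,0]],[[0,0.01,0],[0,0,0]],[[0,0.01,0],[0,0,0]]]'
python3 -c "
from h import *
where()"
python3 -m jog '[[[0,0.004,0],[0,0,0]],[[0,0.008,0],[0,0,0]],[[0,0.008,0],[0,0,0]],[[0,0.008,0],[0,0,0]]]'
python3 -c "
from h import *
where()"
```

```text
t: 14.8
eef_pos: [0.4745, -0.2551, 0.2887]
tcp_rot: [-0.0, -0.056, 0.998, 0.0]
force: [0.1, 4.5, -5.1]
grip_width: 0.0128
t 14.80 X 1.0 AY -101.1 AZ 101.2 tilt 0.04 yawerr 0.03 roll 0.01 BY 98.9 BZ 101.3 F(collar) [ 0.57  4.44 -5.06] T [ 1.01 -0.19  0.23] w 0.0128
t: 15.2
eef_pos: [0.4743, -0.2536, 0.2888]
tcp_rot: [-0.0, -0.056, 0.998, 0.0]
force: [0.3, 3.4, -4.6]
grip_width: 0.013
t 15.20 X 1.1 AY -99.6 AZ 101.2 tilt 0.03 yawerr 0.02 roll 0.00 BY 100.4 BZ 101.3 F(collar) [ 0.7   3.35 -4.58] T [ 0.79 -0.08  0.16] w 0.013
```

```bash
python3 -m jog '[[[0,0.005,0],[0,0,0]],[[0,0.008,0],[0,0,0]],[[0,0.008,0],[0,0,0]]]'
python3 -c "
from h import *
where()"
python3 -m jog '[[[0,0.005,0],[0,0,0]],[[0,0.008,0],[0,0,0]],[[0,0.008,0],[0,0,0]]]'
python3 -c "
from h import *
where()"
```

```text
t: 15.5
eef_pos: [0.4742, -0.253, 0.2892]
tcp_rot: [0.001, -0.056, 0.998, -0.001]
force: [2.1, -5.6, -4.6]
grip_width: 0.0129
t 15.50 X 1.1 AY -99.5 AZ 101.9 tilt -0.10 yawerr -0.02 roll -0.05 BY 100.5 BZ 101.5 F(collar) [ 1.47 -5.77 -4.59] T [-1.06 -0.19  0.33] w 0.0129
t: 15.8
eef_pos: [0.474, -0.2525, 0.2896]
tcp_rot: [0.001, -0.055, 0.998, -0.002]
force: [2.2, -7.3, -5.1]
grip_width: 0.013
t 15.80 X 1.2 AY -99.4 AZ 102.5 tilt -0.24 yawerr -0.05 roll -0.11 BY 100.6 BZ 101.7 F(collar) [ 1.34 -7.54 -5.11] T [-1.55 -0.23  0.43] w 0.013
```

Wall contact came at BY ≈ 100.5, so I'll relax the push slightly and lower onto the ledges.

```bash
python3 -m jog '[[[0,-0.003,0.003],[0.001,0,0]],[[0,-0.003,0.005],[0.002,0,0]],[[0,-0.003,0.007],[0.002,0,0]],[[0,-0.003,0.009],[0.002,0,0]],[[0,-0.003,0.009],[0.002,0,0]]]'
python3 -c "
from h import *
where()"
python3 -m jog '[[[0,0,0.003],[0,0,0]],[[0,0,0.005],[0,0,0]],[[0,0,0.005],[0,0,0]]]'
python3 -c "
from h import *
where()"
```

```text
t: 16.3
eef_pos: [0.4741, -0.2526, 0.2876]
tcp_rot: [0.001, -0.056, 0.998, -0.003]
force: [-0.1, 3.0, -3.3]
grip_width: 0.013
t 16.30 X 1.2 AY -100.0 AZ 100.8 tilt -0.37 yawerr -0.03 roll -0.09 BY 100.0 BZ 99.5 F(collar) [ 0.22  3.04 -3.3 ] T [ 0.72 -0.15  0.16] w 0.013
t: 16.6
eef_pos: [0.4741, -0.2526, 0.2867]
tcp_rot: [0.001, -0.056, 0.998, -0.003]
force: [-0.9, 3.7, -0.5]
grip_width: 0.0134
t 16.60 X 1.3 AY -99.8 AZ 99.9 tilt -0.35 yawerr -0.04 roll -0.09 BY 100.2 BZ 98.6 F(collar) [-0.46  3.74 -0.49] T [1.17 0.08 0.12] w 0.0134
```

```bash
python3 -m jog '[[[0,0.002,0.002],[-0.002,0,0]],[[0,0.002,0.004],[-0.004,0,0]],[[0,0.002,0.005],[-0.004,0,0]],[[0,0.002,0.005],[-0.004,0,0]]]'
python3 -c "
from h import *
where()"
```

```text
t: 17.0
eef_pos: [0.4742, -0.2533, 0.2865]
tcp_rot: [0.001, -0.055, 0.998, -0.001]
force: [-2.0, -2.2, 6.2]
grip_width: 0.013
t 17.00 X 1.4 AY -99.6 AZ 99.1 tilt -0.08 yawerr -0.08 roll -0.15 BY 100.4 BZ 98.9 F(collar) [-2.21 -2.01  6.2 ] T [-0.09  0.47  0.27] w 0.013
```

```bash
python3 -m jog '[[[0,0,0],[0,0,0]],[[0,0,0],[0,0,0]],[[0,0,0],[0,0,0]],[[0,0,0],[0,0,0]],[[0,0,0],[0,0,0]]]' 0.4
python3 -c "
from h import *
where()"
python3 -m jog '[[[0,0,-0.05],[0,0,0]],[[0,0,-0.15],[0,0,0]],[[0,0,-0.3],[0,0,0]],[[0,0,-0.5],[0,0,0]],[[0,0,-0.7],[0,0,0]],[[0,0,-0.7],[0,0,0]]]'
python3 -m jog '[[[0,0.25,0],[0,0,0]],[[0,0.5,0],[0,0,0]],[[0,0.75,0],[0,0,0]],[[0,1,0],[0,0,0]],[[0,1,0],[0,0,0]],[[0,1,0],[0,0,0]]]'
python3 - <<'E'
from h import *
where()
i=r.snapshot('top'); cv2.imwrite('pics/top7.png',i); crop('top',i,270,180,400,265,6,'pics/t7.png')
i=r.snapshot('side'); cv2.imwrite('pics/side7.png',i); crop('side',i,215,190,335,280,6.5,'pics/s7.png')
E
```

```text
t: 17.5
eef_pos: [0.4741, -0.2532, 0.2864]
tcp_rot: [0.001, -0.055, 0.998, -0.001]
force: [-0.2, 0.9, -0.4]
grip_width: 0.0512
t 17.50 X 1.4 AY -99.5 AZ 99.0 tilt -0.07 yawerr -0.08 roll -0.15 BY 100.5 BZ 98.8 F(collar) [-0.07  0.88 -0.42] T [ 0.03 -0.02  0.07] w 0.0512
t: 18.1
eef_pos: [0.4744, -0.2544, 0.432]
tcp_rot: [0.005, -0.055, 0.998, -0.002]
force: [0.5, -0.6, 0.4]
grip_width: 0.0507
t: 18.7
eef_pos: [0.4523, -0.0549, 0.4314]
tcp_rot: [0.005, -0.056, 0.998, -0.002]
force: [0.8, -1.1, -0.1]
grip_width: 0.0513
t 18.70 X 3.4 AY 99.6 AZ 244.3 tilt -0.21 yawerr 0.03 roll -0.61 BY 299.6 BZ 243.6 F(collar) [ 0.64 -1.2  -0.14] T [-0.07 -0.   -0.01] w 0.0513
```

View pics/s7.png

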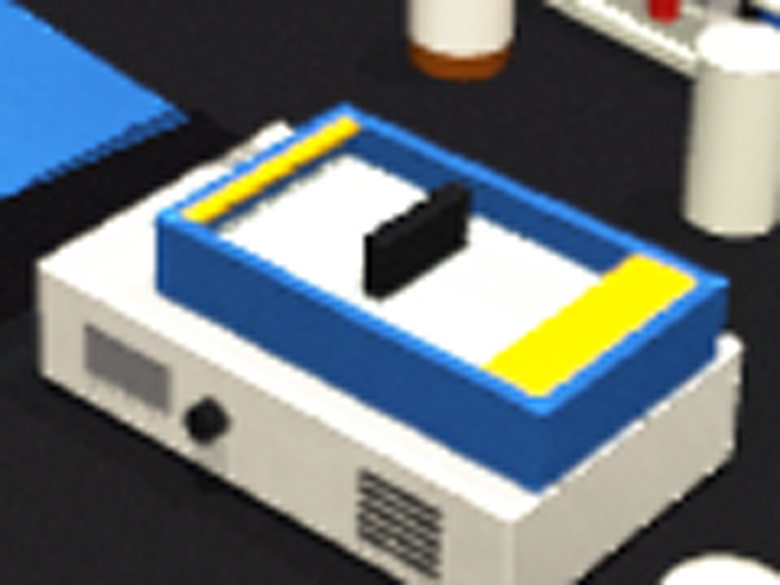

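View pics/t7.png

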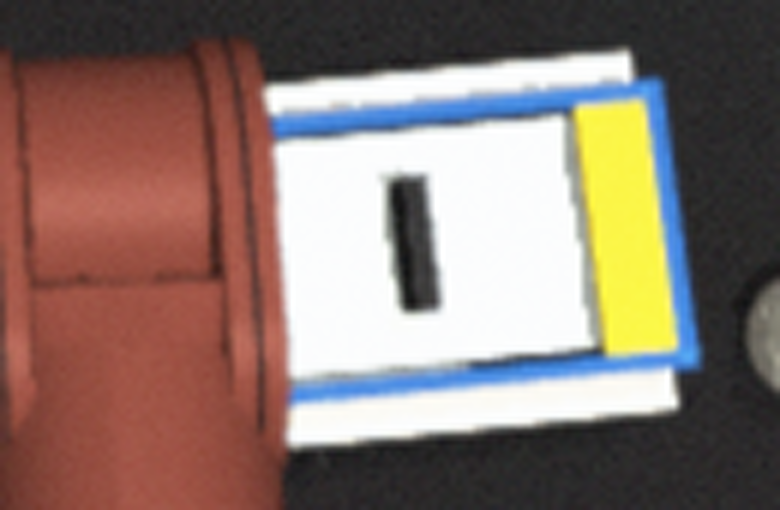

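View pics/side7.png

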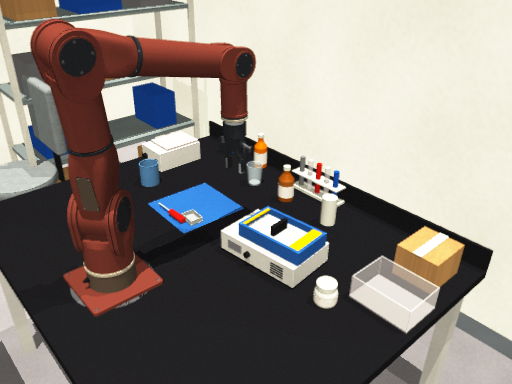

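```bash
python3 - <<'E'
from h import *
q=Ro.from_euler('z',-PSI,degrees=True)
b=plane('top',cc([(388,176),(427,175),(440,310),(403,311)],(270,180)),.142).mean(0)
print((q.apply(b-OC)*1e3).round(1))
b=tri(cc([(388,176),(403,311)],(270,180)),cc([(454,180),(364,232)],(215,190),6.5));print(b.round(4))
i=r.snapshot('top');i0=cv2.imread('pics/top0.png')
d=cv2.absdiff(i,i0).max(2)
for n,(x,y) in dict(tray=(217,246),sd=(190,258),bottle=(256,130),beaker=(199,130),jar=(407,236),cart=(324,132),mug=(102,232)).items(): print(n,(d[y-12:y+13,x-12:x+13]>60).mean().round(2))
i0=cv2.imread('pics/side0.png');d=cv2.absdiff(r.snapshot('side'),i0).max(2)
for n,(x,y) in dict(tray=(193,217),sd=(178,215),bottle=(286,187),beaker=(255,174),jar=(326,291),cart=(329,210),mug=(149,173)).items(): print(n,(d[y-10:y+11,x-10:x+11]>60).mean().round(2))
E
```

```text
[  0.3   3.1 142. ]
[[ 0.509  -0.2398  0.1398  0.0051]
 [ 0.4406 -0.2465  0.1414  0.0046]]
tray 0.0
sd 0.0
bottle 0.0
beaker 0.0
jar 0.0
cart 0.0
mug 0.0
tray 0.18
sd 0.01
bottle 0.0
beaker 0.0
jar 0.0
cart 0.0
mug 0.0
```

```bash
python3 -c "
from station import r
print(r.close_job())"
```

```text
the job is handed in; nothing more can be done
None
```

The hatch is back in the collar. It lies flat on the ledges against the end wall with both ends under the lips, and the gripper is released and clear. I handed the job in at about 19 s of robot time; no verdict was reported.

**What I did:**
- I gripped the bar and tilted the panel to 18°. I tucked its −y end under the wide lip and pushed the keeper back; the spring force reached about 8.5 N.
- I lowered the +y end past the short lip with no change in force there, then let the panel back until it met the end wall. The highest push I read there was about 7.5 N.
- I set the panel down on the ledges with about 10 N of downward load, then let go.

**Last checks:**
- **Seating:** the wall contact came within 0.5 mm of where the images had put the wall. Both final views show the panel flat; the side view shows both ends under the lips, while the arm hid the short-lip end from above.
- **Bystanders:** none appears to have moved. The side view did show a change at the screw tray, but the panel used to fill part of that window, and the top view there was unchanged.

**Disagreements:**
- The last top picture put the bar about 3 mm to +y of centre. I put that down to the bar's side face being visible in that view, because the panel had already met the end wall.
- The keeper value was never read directly, only inferred from the forces. The final position is inferred from the wall contact and the pictures.

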